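Push the lying bottle up the sloped rack and hold it at the rear stop

ROBOT

A 6-joint arm with a two-finger parallel gripper is mounted at the origin on the work surface. World frame = base frame: x ahead of the robot, y to its left, z up, the work surface at z = 0. Lengths are in m, angles in rad, forces in N, time in s.
With the tool pointing down it reaches from about 0.375 to 0.9 m from the base axis. Payload 3.1 kg.
Tool frame: the origin (TCP) lies on the centre line of the jaws, within the pads' length; the fingertips stand 17 mm ahead of it and the grasp point (between the pads) lies 2 mm behind it; y points along the fingers, z is the direction in which the jaws open and shut, and the axes are right-handed (so a half turn about y gives the same grasp; the last joint's range is limited). The gripper opens to 85 mm and grips with 20 to 120 N. Pads are 22 mm wide; open, the fingers measure 114 mm over their backs; the gripper's body (76 mm by 85 mm) begins 54 mm behind the grasp point. The pads swing forward as they close: fully open they stand 13 mm farther back than shut.
Start: joints at [1.101, 0.527, 1.433, -0, 1.181, -0.178], TCP at [0.18, 0.599, 0.248] pointing down, gripper open.
Joint ranges: [-3.08, 3.08], [-0.75, 2.2], [0.22, 2.44], [-1.43, 4.57], [0, 2.65], [-2.85, 2.85]. Speed limits (rad/s): [2.79, 2.79, 3.14, 3.14, 3.14, 3.14].

INTERFACE

Orientations are given as a unit quaternion [x, y, z, w].
In Python, from station import manip gives the robot as it stands.
- The arm moves only by the shell command python3 -m handwheel 'ROWS' [FORCE]. ROWS is JSON, one flat list of numbers, 7 for each row, row after row: the shift along the tool's x, y, z in cm, then the turn, a rotation vector about the tool's x, y, z in rad, then the finger opening in cm, from 0 to 8.54. A call has 1 to 10 rows; each row is the pose to reach, as a shift and turn from the pose commanded when the call began, along the tool's axes at that moment; what a row does not reach only later rows make up. A row lasts 1/12 s, in which the tool goes at most 41.7 mm and 7.16 degrees, less where a joint would pass 70% of its speed; a pose out of reach is approached as far as the arm can. A call with a gripper value outside its range is refused whole. The fingers move at their own pace and stop on an object; FORCE is the grip in N (left out, the last holds). Time passes only in rows, so rows that repeat a pose let the fingers close. It gives the time, the measured TCP pose, the force and the opening at its end, in the units of the state.
- manip.sense(): the state, without advancing time (a new reading comes with each control period).
- manip.snapshot(name): name is "scene" or "top"; returns a dict with "frame" (400x640x3 uint8, red, green, blue), "depth" (400x640 float32, m along the optical axis (not along the pixel's ray), 0 where there is no reading), "camera_matrix" (3x3 intrinsics, pixels), "rvec" (rotation vector, rad) and "tvec" (3), from world to camera coordinates, as OpenCV has them. Camera axes: x right, y down, z forward; pixel columns grow to the right and rows downward; lengths in m; the calibration is good to about 2 mm. A picture is of the moment at which its call begins.
- manip.sign_off(): hands the job in, once; it reports no verdict.
The state is a dict: "t": time; "q": joint angles; "qd": joint speeds; "tau": joint torques, N m; "tcp_pos": TCP position; "tool_rot": TCP orientation; "force": force on the tool from outside, world axes, zero at the start; "ft_torque": the same for the moment, N m; "finger_gap": opening from 0.0 (shut) to 1.0 (fully open).
Only numpy, scipy, OpenCV 4.12 (cv2) and the standard library are available. Lean on these libraries where they do the work, as an engineer would, in place of code of your own. Each camera call takes 0.05 s, during which the arm holds its last target.

TASK

The capped bottle lying in the sloped two-lane rack has rolled down to the front lip. Without gripping or lifting it, push it gently up its lane with your fingertips until it meets the rear stop, never letting it run loose or roll back, and finish while your fingers still hold it there against the stop, so that the spare bottle can be laid in front of it. Leave the canister in the other lane and the things standing around where they are.

Things in the scene. Friction and masses are not known exactly. Their poses are not given: they have to be found in the camera images.
- bottle: bottle to push: capped amber plastic with a plain paper band, lying across one lane of the rack (left or right), 0.24 to 0.48 kg, free to roll. Body 60 mm in diameter, 118 mm long; shoulder and black cap (28 mm) add 36 mm at the deck's +y end. Origin: on its axis, mid-body, 30 mm above the deck; y along the axis to the cap. Starts at the front lip, 24 mm up-slope of the deck's origin
- deck: sloping floor of the rack, smooth white steel, fixed (sliding friction about 0.35). Origin: on its upper surface at the inner face of the front (low) lip, midway across both lanes, 22 mm above the work surface. x points straight up the slope (8 degrees above level), y across the lanes to the left seen from the low end, z square to the deck. Lip 12 mm high, 3 mm thick: the bottle bulges 3 mm out beyond it
- rack: the whole rack, screwed down; its low end faces the robot, its place and heading vary. Origin: on the work surface under its middle, 97.5 mm (level) from the deck's origin; x level, towards the high end. Two lanes, each 166 mm wide, centred 84.5 mm left and right of the middle, parted by a wall 3 mm thick and 26 mm high; outer side walls 34 mm high (above the deck)
- rear_stop: upright plate across the high end of both lanes, white sheet steel, 46 mm high, 3 mm thick, fixed. Origin: on the deck at its bottle-side face, midway across both lanes, 185 mm up-slope of the deck's origin; axes as the deck's. A bottle touching it has its origin 155 mm up-slope of the deck's origin, 131 mm from the start
- canister: bystander: straight brown cardboard canister with steel ends and no neck, 60 mm in diameter, 116 mm long, lying against the lip in the other lane. Origin at its middle, y along its axis
- spare_bottle: bystander: the same kind of amber bottle standing upright on the liner beside the rack, 154 mm tall, 60 mm in diameter. Origin under its centre
- soap_dish: bystander: white ceramic soap dish with a bar of soap, 90 x 130 x 32 mm, on the liner beside the rack. Origin under its centre
- caddy: bystander: small beige plastic compost caddy with a shut hinged lid, 155 x 175 x 153 mm high, on the liner to the right, beside the rack. Origin under its centre

How it is judged:
By the outcome, as a careful person would: the job done as asked, in the order asked, and still so for the second after the job is handed in, while the arm keeps its last pose, push and grip.
It also fails if it takes over 38 s, if anything falls off the work surface, if the arm or the gripper's body presses on something with over 40 N, if the wrist force passes 120 N, or if a joint passes its speed limit or range.

## Working session

There is one attempt and no reset: what is moved stays moved. The work goes in short steps, Python scripts to look and compute and a shell command to move; the robot and the scene stay as the last step left them, time stands still between calls to the robot, and variables do not carry over. Pictures are saved under pics/ and viewed, and the job is handed in when it is done.

```bash
mkdir -p pics; ls
python3 - <<'E'
from station import manip
import cv2,numpy as np,pickle
print(manip.sense())
for n in("scene","top"):
    s=manip.snapshot(n); pickle.dump(s,open(f"{n}.pkl","wb"))
    cv2.imwrite(f"pics/{n}0.png",s["frame"][:,:,::-1]); print(s["camera_matrix"],s["rvec"],s["tvec"])
E
```

```text
pics
{'t': 0.0, 'q': array([ 1.10051668e+00,  5.28457523e-01,  1.43395201e+00,  2.74544226e-05,
        1.18139375e+00, -1.78494044e-01]), 'qd': array([ 7.16339766e-05,  1.68479791e-03, -1.97226017e-04, -3.30862213e-04,
       -1.38984693e-03, -9.49838436e-04]), 'tau': array([ 2.76934916e-04, -4.42356241e+01, -1.78024632e+01, -1.28027186e-04,
        8.33681028e-03, -3.52123280e-06]), 'tcp_pos': array([0.17942699, 0.59795742, 0.24732308]), 'tool_rot': array([ 0.70033183, -0.10305743,  0.10254219, -0.69885592]), 'force': array([ 0.73606133, -0.71742432,  0.38494279]), 'ft_torque': array([-0.06841135,  0.04767115, -0.01448047]), 'finger_gap': 1.0006671428119647}
[[513.80565011   0.         317.68247768]
 [  0.         513.80565011 198.08069913]
 [  0.           0.           1.        ]] [ 1.44605581  1.98396733 -0.9540035 ] [ 0.16217865 -0.26560645  1.9589885 ]
[[450.4733956    0.         325.82343638]
 [  0.         450.4733956  193.96440126]
 [  0.           0.           1.        ]] [ 2.14140242 -2.1608809   0.12346342] [-0.01400942  0.52366446  1.47443641]
```

View pics/scene0.png

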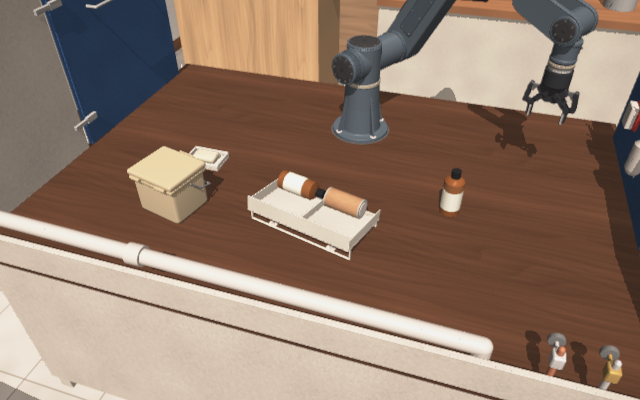

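View pics/top0.png

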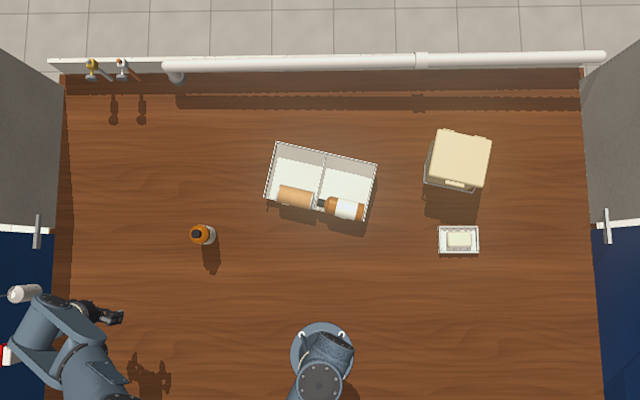

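The top picture shows the rack at about (265–375, 142–220). The bottle is in the right lane at (343, 208) with its cap to the left, and the canister is at (296, 196). Next I'll look at an enlarged crop.

Run:
```python
import cv2,pickle
s=pickle.load(open("top.pkl","rb"))
cv2.imwrite("pics/topc.png",cv2.resize(s["frame"][135:235,255:385,::-1],None,fx=6,fy=6,interpolation=cv2.INTER_CUBIC)[:600])
```

```text
(no output)
```

View pics/topc.png

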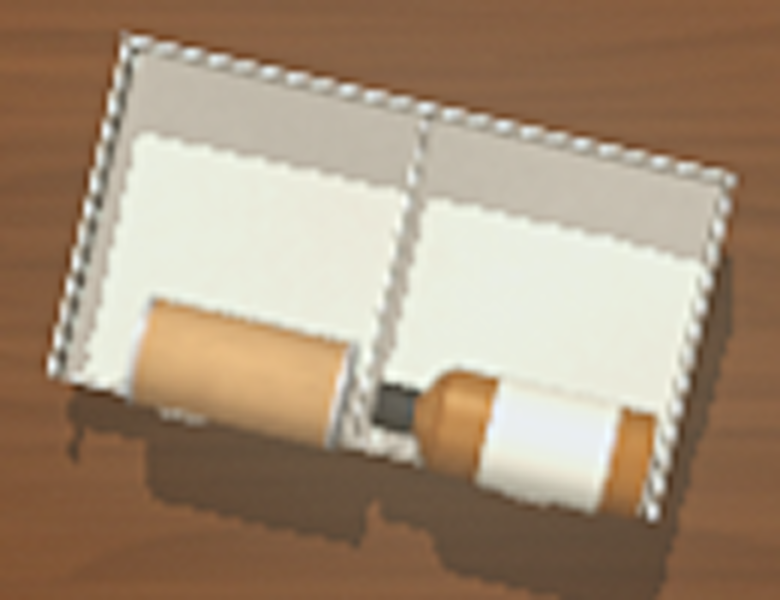

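The crop shows the rack's top corners (crop/6 + offset): rear-left (275.8, 141.3), rear-right (377.5, 165), front-left (263.3, 198), front-right (364.2, 221.3) and the divider's rear end (326.3, 153.3). I'll fit the rack pose to these and check it against depth.

```bash
cat > h.py <<'E'
import numpy as np,cv2,pickle
from scipy.spatial.transform import Rotation as R
def proj(s,P): return cv2.projectPoints(np.asarray(P,float).reshape(-1,3),s["rvec"],s["tvec"],s["camera_matrix"],None)[0].reshape(-1,2)
def cloud(s):
    K=s["camera_matrix"];d=s["depth"];v,u=np.mgrid[:400,:640]
    c=np.stack([(u-K[0,2])/K[0,0]*d,(v-K[1,2])/K[1,1]*d,d],-1)
    Rm=cv2.Rodrigues(s["rvec"])[0]
    w=(c-s["tvec"].reshape(3))@Rm
    w[d==0]=np.nan
    return w
def deckT(p):
    Rz=R.from_euler('z',p[2])
    Rd=Rz*R.from_euler('y',-np.deg2rad(8))
    o=np.array([p[0],p[1],0])+Rz.apply([-.0975,0,.022])
    return o,Rd
def d2w(p,P): o,Rd=deckT(p); return o+Rd.apply(np.atleast_2d(P))
def w2d(p,P): o,Rd=deckT(p); return Rd.inv().apply(np.asarray(P).reshape(-1,3)-o)
E
python3 - <<'E'
from h import *
from scipy.optimize import least_squares
s=pickle.load(open("top.pkl","rb")); sc=pickle.load(open("scene.pkl","rb"))
px=np.array([[275.8,141.3],[377.5,165],[263.3,198],[364.2,221.3],[326.3,153.3]])
M=np.array([[.188,.1705,.046],[.188,-.1705,.046],[-.003,.1705,.034],[-.003,-.1705,.034],[.1865,0,.046]])
f=lambda p:(proj(s,d2w(p,M))-px).ravel()
r=least_squares(f,[.5,0,0]);p=r.x;print(p,np.rad2deg(p[2]));print(r.fun.reshape(-1,2).round(2))
np.save("p.npy",p)
for n,S in(("top",s),("scene",sc)):
    w=cloud(S); D=w2d(p,w).reshape(400,640,3)
    x,y,z=D[...,0],D[...,1],D[...,2]
    m=(x>.06)&(x<.12)&(abs(abs(y)-.08)<.06)
    print(n,"deck z",np.nanmedian(z[m]),m.sum(), "stop top z", np.nanmax(np.where((abs(x-.186)<.006)&(abs(y)<.15),z,np.nan)))
    for sg,nm in((-1,"bottle"),(1,"can")):
        m=(x>-.02)&(x<.075)&(y*sg>.005)&(y*sg<.164)&(z>.02)&(z<.075)
        q=D[m]; print(nm,m.sum(),"y range",np.percentile(q[:,1],[1,99]),"zmax",np.percentile(q[:,2],98))
        b=q[abs(q[:,1]-sg*.095)<.03]
        g=least_squares(lambda c:np.hypot(b[:,0]-c[0],b[:,2]-c[1])-.03,[.024,.03],loss='soft_l1',f_scale=.002).x; print("axis x,z",g)
    im=S["frame"][:,:,::-1].copy()
    def line(P,c):
        q=proj(S,d2w(p,P)); cv2.polylines(im,[np.round(q*16).astype(int)],False,c,1,cv2.LINE_AA,4)
    line([[.188,.1705,.046],[.188,-.1705,.046]],(0,0,255));line([[-.003,.1705,.034],[-.003,-.1705,.034]],(0,0,255))
    line([[0,-.1675,0],[0,.1675,0],[.185,.1675,0],[.185,-.1675,0],[0,-.1675,0]],(0,255,0));line([[0,0,.026],[.185,0,.026]],(255,0,0))
    c=(slice(130,230),slice(255,385)) if n=="top" else (slice(160,260),slice(240,390))
    cv2.imwrite(f"pics/ov_{n}.png",cv2.resize(im[c],None,fx=5,fy=5))
E
```

```text
[ 0.57058672 -0.00297505 -0.24042747] -13.775479193259786
[[-0.2  -0.14]
 [ 0.29 -0.42]
 [-0.11  0.09]
 [-0.03  0.49]
 [ 0.05 -0.03]]
top deck z 0.0009637212662345618 1274 stop top z 0.0537517812981363
bottle 776 y range [-0.16313667 -0.00846853] zmax 0.06494437120034341
axis x,z [0.02672201 0.03098434]
can 668 y range [0.0122828  0.12837262] zmax 0.06473080331923634
axis x,z [0.02687521 0.03067151]
scene deck z -0.0007822661226643457 916 stop top z 0.04806426801264541
bottle 760 y range [-0.15913537 -0.00629277] zmax 0.060737445528184116
axis x,z [0.02587654 0.02935463]
can 757 y range [0.00855763 0.1288918 ] zmax 0.06028839582748933
axis x,z [0.02478446 0.02896297]
```

```bash
python3 -c "
import cv2,numpy as np
a=cv2.imread('pics/ov_top.png');b=cv2.imread('pics/ov_scene.png')
print(a.shape,b.shape);b=cv2.resize(b,(650,433));c=cv2.resize(np.vstack([a,b]),None,fx=.64,fy=.64);cv2.imwrite('pics/ov.png',c)"
```

```text
(500, 650, 3) (500, 750, 3)
```

View pics/ov.png

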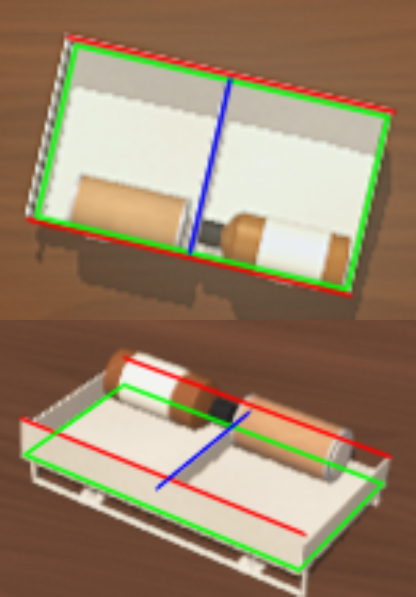

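Both overlays agree with the rack and bottle to about 2 mm. The bottle axis reads 2 mm up-slope of its nominal 24 mm, so I'll shift the rack estimate by that. Next: approach pose and bystander positions.

```bash
cat >> h.py <<'E'
def load():
    p=np.load("p.npy").copy(); p[:2]+=.002*np.array([np.cos(p[2]),np.sin(p[2])]); return p
def tgt(p): # tool x=deck x,y=-deck z,z=deck y
    B=deckT(p)[1].as_matrix(); return R.from_matrix(np.c_[B[:,0],-B[:,2],B[:,1]])
def delta(st,P,p,flip=False):
    Rt=tgt(p)
    if flip: Rt=Rt*R.from_rotvec([0,np.pi,0])
    Rc=R.from_quat(st["tool_rot"])
    return Rc.inv().apply(np.asarray(P)-st["tcp_pos"])*100,(Rc.inv()*Rt).as_rotvec()
E
python3 - <<'E'
from h import *
from station import manip
p=load();st=manip.sense();Rc=R.from_quat(st["tool_rot"])
print(Rc.as_matrix().round(3))
s=pickle.load(open("top.pkl","rb"));w=cloud(s)
for n,(u,v) in dict(spare=(197,234),dish=(459,240),caddy=(460,150)).items(): print(n,w[v,u].round(3))
A=d2w(p,[-.045,-.10,.03])[0];print("A",A, "end",d2w(p,[.114,-.1,.03]))
for W in([.42,.32,.25],[.42,-.03,.25],A+[0,0,.12],A):
    for fl in(0,1): print(W,fl,*[x.round(3) for x in delta(st,W,p,fl)])
E
```

```text
[[ 0.958 -0.001  0.288]
 [-0.288 -0.002  0.958]
 [-0.    -1.    -0.002]]
spare [0.389 0.373 0.157]
dish [ 0.366 -0.455  0.037]
caddy [ 0.641 -0.437  0.155]
A [ 0.40668648 -0.06575321  0.04544525] end [[ 0.55961018 -0.10324549  0.06757378]]
[0.42, 0.32, 0.25] 0 [ 31.034  -0.231 -19.709] [ 0.005 -0.051 -0.14 ]
[0.42, 0.32, 0.25] 1 [ 31.034  -0.231 -19.709] [0.216 3.083 0.008]
[0.42, -0.03, 0.25] 0 [ 41.104  -0.17  -53.23 ] [ 0.005 -0.051 -0.14 ]
[0.42, -0.03, 0.25] 1 [ 41.104  -0.17  -53.23 ] [0.216 3.083 0.008]
[ 0.40668648 -0.06575321  0.16544525] 0 [ 40.861   8.293 -57.021] [ 0.005 -0.051 -0.14 ]
[ 0.40668648 -0.06575321  0.16544525] 1 [ 40.861   8.293 -57.021] [0.216 3.083 0.008]
[ 0.40668648 -0.06575321  0.04544525] 0 [ 40.865  20.293 -56.998] [ 0.005 -0.051 -0.14 ]
[ 0.40668648 -0.06575321  0.04544525] 1 [ 40.865  20.293 -56.998] [0.216 3.083 0.008]
```

```bash
python3 -m handwheel '[4,0,-2.5,0,-0.01,-0.02,6, 8,0,-5,0,-0.02,-0.05,5, 12,0,-7.5,0,-0.03,-0.08,5, 16,0,-10,0.005,-0.04,-0.11,5, 20,0,-12.7,0.005,-0.05,-0.14,5, 23.5,0,-15,0.005,-0.05,-0.14,5, 27,0,-17.2,0.005,-0.05,-0.14,5, 30,0,-19,0.005,-0.05,-0.14,5, 31,0,-19.7,0.005,-0.05,-0.14,5, 31,0,-19.7,0.005,-0.05,-0.14,5]' 20
python3 - <<'E'
from h import *
from station import manip
p=load();st=manip.sense();print(st["q"].round(3))
A=d2w(p,[-.045,-.10,.03])[0]
for W in([.42,-.03,.25],A+[0,0,.15],A): print(*[x.round(3) for x in delta(st,W,p)])
E
```

```text
t: 0.93
tcp_pos: [0.4239, 0.3166, 0.2483]
tool_rot: [0.706, -0.037, 0.137, -0.694]
force: [-0.1, 0.5, -0.1]
finger_gap: 0.585
[ 0.481  0.371  1.732 -0.117  0.935 -0.778]
[  8.065   0.965 -33.693] [ 0.001 -0.007  0.003]
[  6.882   6.305 -37.488] [ 0.001 -0.007  0.003]
[  4.756  21.154 -37.495] [ 0.001 -0.007  0.003]
```

```bash
python3 -m handwheel '[0.7,0.5,-3.9,0,0,0,5, 1.4,1.2,-7.8,0,0,0,5, 2.1,1.9,-11.7,0,0,0,5, 2.8,2.6,-15.6,0,0,0,5, 3.5,3.3,-19.5,0,0,0,5, 4.2,4,-23.4,0,0,0,5, 5,4.8,-27.3,0,-0.007,0.003,5, 5.7,5.4,-31.2,0,-0.007,0.003,5, 6.4,6,-35,0,-0.007,0.003,5, 6.9,6.3,-37.5,0,-0.007,0.003,5]'
python3 - <<'E'
from h import *
from station import manip
p=load()
s=manip.snapshot("scene");t=manip.snapshot("top");st=manip.sense();pickle.dump((s,st),open("s1.pkl","wb"));print(st["q"].round(3),st["tcp_pos"],w2d(p,st["tcp_pos"]))
print(delta(st,d2w(p,[-.045,-.10,.03])[0],p))
u=proj(s,st["tcp_pos"])[0];print(u)
x,y=u.astype(int)
c=s["frame"][y-60:y+60,x-75:x+75,::-1]
cv2.imwrite("pics/s1.png",cv2.resize(c,None,fx=5,fy=5,interpolation=cv2.INTER_CUBIC))
E
```

```text
t: 1.77
tcp_pos: [0.4049, -0.0641, 0.1946]
tool_rot: [0.706, -0.035, 0.131, -0.695]
force: [1.0, 0.0, -0.2]
finger_gap: 0.588
[-0.453  0.298  2.094  0.05   0.615 -1.822] [ 0.40595292 -0.06514395  0.19477352] [[-0.02506671 -0.09958294  0.17799436]]
(array([-1.97065234, 14.80246774, -0.04334603]), array([-6.00265199e-05, -3.79068442e-04, -1.53099978e-03]))
[308.92031912 136.39422038]
```

View pics/s1.png

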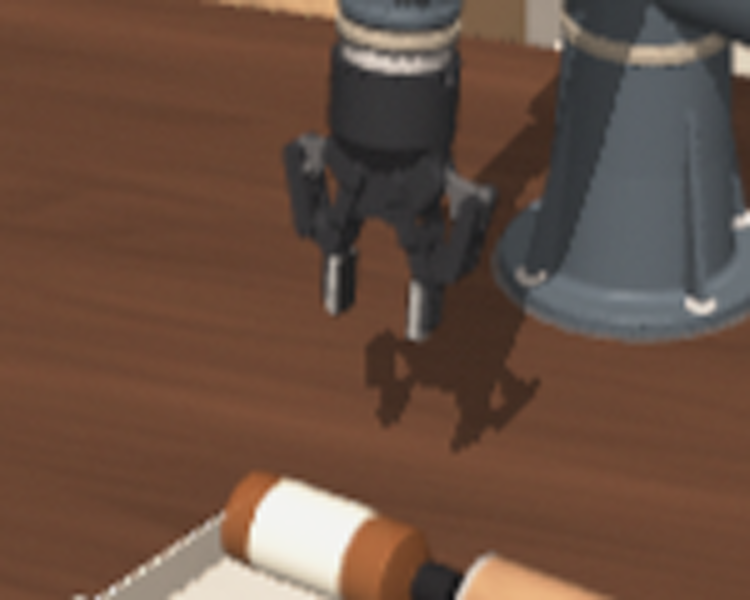

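Run:
```python
from h import *
p=load()
s,st=pickle.load(open("s1.pkl","rb"))
Rc=R.from_quat(st["tool_rot"])
off=np.array([308-75,136-60])
for z in(.025,-.025,.0395,-.0395):
  for x in(.011,):
    for y in(0,.01,.017): print(z,x,y,((proj(s,st["tcp_pos"]+Rc.apply([x,y,z]))[0]-off)*5).round())
w=cloud(s);D=(w.reshape(-1,3)-st["tcp_pos"])@Rc.as_matrix()
m=(abs(D[:,0])<.04)&(abs(D[:,2])<.09)&(D[:,1]>-.08)&(D[:,1]<.04)
q=D[m];print(m.sum())
for a in np.arange(-.08,.04,.01):
    k=q[(q[:,1]>=a)&(q[:,1]<a+.01)]
    if len(k):print(round(a,3),len(k),k[:,0].max().round(3),k[:,2].min().round(3),k[:,2].max().round(3), "x med",np.median(k[:,0]).round(3))
```

```text
0.025 0.011 0 [405. 320.]
0.025 0.011 0.01 [404. 335.]
0.025 0.011 0.017 [403. 345.]
-0.025 0.011 0 [335. 297.]
-0.025 0.011 0.01 [334. 312.]
-0.025 0.011 0.017 [334. 322.]
0.0395 0.011 0 [426. 327.]
0.0395 0.011 0.01 [425. 342.]
0.0395 0.011 0.017 [424. 352.]
-0.0395 0.011 0 [315. 290.]
-0.0395 0.011 0.01 [314. 305.]
-0.0395 0.011 0.017 [314. 315.]
668
-0.08 116 0.023 -0.066 0.066 x med 0.011
-0.07 104 0.023 -0.066 0.065 x med 0.01
-0.06 104 0.019 -0.062 0.062 x med 0.009
-0.05 97 0.017 -0.063 0.058 x med 0.008
-0.04 81 0.019 -0.056 0.056 x med 0.009
-0.03 34 0.014 -0.049 0.04 x med 0.006
-0.02 44 0.014 -0.042 0.04 x med 0.005
-0.01 44 0.017 -0.039 0.039 x med 0.008
-0.0 34 0.016 -0.04 0.039 x med 0.006
0.01 10 0.008 -0.035 0.031 x med 0.004
```

```bash
python3 -m handwheel '[-2,2,0,0,0,0,5, -2,5,0,0,0,0,5, -2,8.5,0,0,0,0,5, -2,11.5,0,0,0,0,5, -2,13.5,0,0,0,0,5, -2,14.5,0,0,0,0,5, -2,14.9,0,0,0,0,5, -2,14.9,0,0,0,0,5, -2,14.9,0,0,0,0,5]'
cat > chk.py <<'E'
from h import *
from station import manip
import sys
p=load();st=manip.sense()
print("deck tcp",w2d(p,st["tcp_pos"]).round(4),"q",st["q"].round(2),"f deck",deckT(p)[1].inv().apply(st["force"]).round(2),delta(st,st["tcp_pos"],p)[1].round(3))
if len(sys.argv)>1:
    s=manip.snapshot("scene");D=w2d(p,cloud(s)).reshape(400,640,3);x,y,z=D[...,0],D[...,1],D[...,2]
    rgb=s["frame"].astype(int)
    m=(x>-.02)&(x<.184)&(y<-.01)&(y>-.166)&(z>.02)&(z<.066)
    # front (stop-facing) half of the bottle per y-band
    for a,b in((-.158,-.13),(-.13,-.10),(-.10,-.075),(-.075,-.055)):
        q=D[m&(y>=a)&(y<b)]
        if len(q)>5:
            xm=np.percentile(q[:,0],97); q=q[q[:,0]>xm-.045]
            g=cv2 and __import__("scipy.optimize").optimize.least_squares(lambda c:np.hypot(q[:,0]-c[0],q[:,2]-.029)-.03,[xm-.03],loss='soft_l1',f_scale=.002).x
            print((a,b),len(q),"axis x",g.round(4),"xmax",xm.round(4))
    cv2.imwrite(f"pics/{sys.argv[1]}.png",cv2.resize(s["frame"][120:260,230:420,::-1],None,fx=4,fy=4,interpolation=cv2.INTER_CUBIC))
E
python3 chk.py s2
```

```text
t: 2.62
tcp_pos: [0.4057, -0.0611, 0.0449]
tool_rot: [0.706, -0.034, 0.13, -0.695]
force: [0.3, -0.1, -0.3]
finger_gap: 0.587
deck tcp [[-0.0471 -0.0957  0.0298]] q [-0.44  0.68  2.21  0.26  0.11 -2.04] f deck [ 0.26 -0.04 -0.33] [-0.002  0.007 -0.003]
(-0.158, -0.13) 6 axis x [0.1537] xmax 0.1813
(-0.13, -0.1) 149 axis x [0.0244] xmax 0.0574
(-0.1, -0.075) 126 axis x [0.0239] xmax 0.0573
(-0.075, -0.055) 6 axis x [0.1541] xmax 0.1828
```

View pics/s2.png

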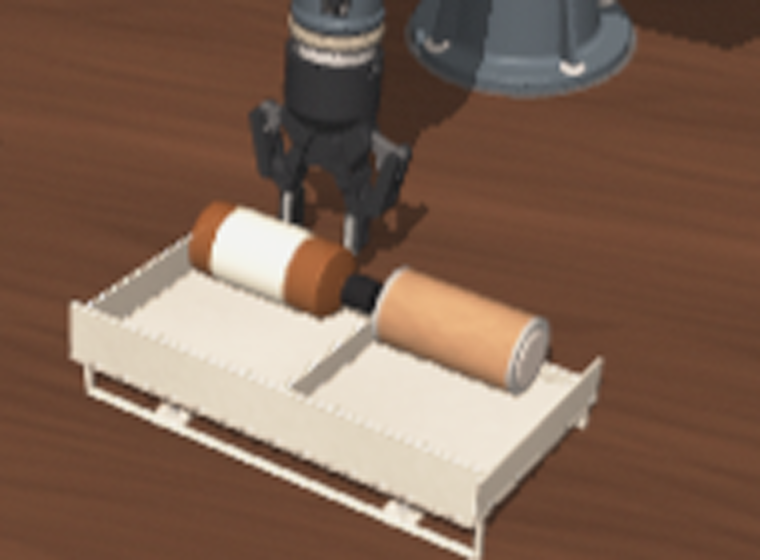

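Bottle axis is at 24.2 mm, which matches nominal. The fingertips hang behind it at about (290, 205) and (355, 240) in the crop. Next is closing the gap slowly.

```bash
python3 -m handwheel '[0.5,0,-0.2,0,0,0,5, 1,0,-0.4,0,0.006,0,5, 1.5,0,-0.4,0,0.006,0,5, 2,0,-0.4,0,0.006,0,5, 2.3,0,-0.4,0,0.006,0,5, 2.5,0,-0.4,0,0.006,0,5, 2.7,0,-0.4,0,0.006,0,5, 2.9,0,-0.4,0,0.006,0,5, 3.1,0,-0.4,0,0.006,0,5]'
python3 chk.py s3
```

```text
t: 3.42
tcp_pos: [0.4341, -0.0725, 0.0489]
tool_rot: [0.706, -0.037, 0.132, -0.695]
force: [-1.9, 0.2, 0.7]
finger_gap: 0.585
deck tcp [[-0.0166 -0.1     0.0295]] q [-0.44  0.67  2.14  0.14  0.2  -1.91] f deck [-1.79 -0.28  0.99] [-0.002 -0.    -0.004]
(-0.158, -0.13) 6 axis x [0.154] xmax 0.1818
(-0.13, -0.1) 8 axis x [0.1534] xmax 0.1818
(-0.1, -0.075) 132 axis x [0.0255] xmax 0.0586
(-0.075, -0.055) 110 axis x [0.0253] xmax 0.0569
```

Contact: 1.8 N, with the bottle just starting to move. I'll push on at about 30 mm/s.

```bash
sed -i 's/xm=np.percentile(q\[:,0\],97)/q=q[q[:,0]<.172] if q[:,0].min()<.1 else q; xm=np.percentile(q[:,0],97)/' chk.py
python3 -m handwheel '[0.15,0,0,0,0,0,5, 0.35,0,0,0,0,0,5, 0.6,0,0,0,0,0,5, 0.85,0,0,0,0,0,5, 1.1,0,0,0,0,0,5, 1.35,0,0,0,0,0,5, 1.6,0,0,0,0,0,5, 1.85,0,0,0,0,0,5, 2.1,0,0,0,0,0,5, 2.35,0,0,0,0,0,5]'
python3 chk.py s4
```

```text
t: 4.3
tcp_pos: [0.4575, -0.0785, 0.0521]
tool_rot: [0.706, -0.037, 0.133, -0.695]
force: [-1.6, 0.6, 1.2]
finger_gap: 0.586
deck tcp [[ 0.0078 -0.1003  0.0293]] q [-0.43  0.67  2.07  0.1   0.26 -1.86] f deck [-1.57  0.21  1.44] [-0.001 -0.    -0.003]
(-0.158, -0.13) 131 axis x [0.0495] xmax 0.0807
(-0.13, -0.1) 156 axis x [0.0502] xmax 0.0833
(-0.1, -0.075) 132 axis x [0.0497] xmax 0.0823
(-0.075, -0.055) 110 axis x [0.0494] xmax 0.0813
```

View pics/s4.png

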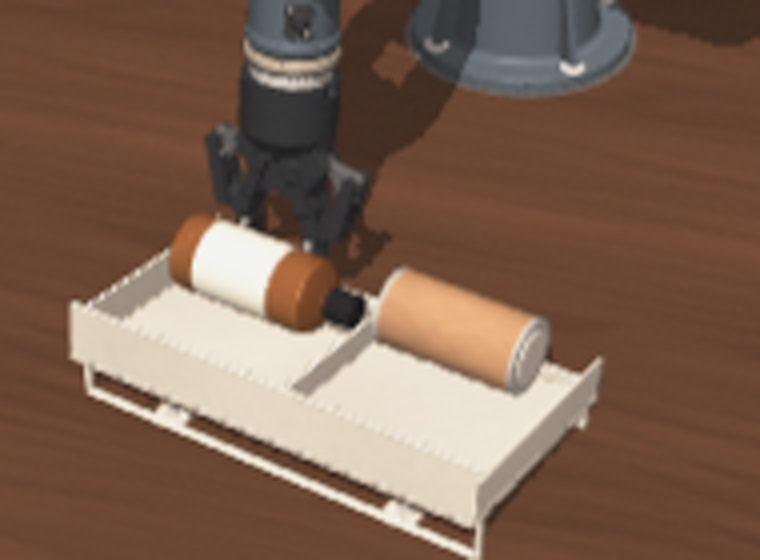

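The bottle lies straight at 49.7 mm up-slope, and the fingers are clear of the lip. I'll continue.

```bash
python3 -m handwheel '[0.25,0,0,0,0,0,5, 0.5,0,0,0,0,0,5, 0.75,0,0,0,0,0,5, 1,0,0,0,0,0,5, 1.25,0,0,0,0,0,5, 1.5,0,0,0,0,0,5, 1.75,0,0,0,0,0,5, 2,0,0,0,0,0,5, 2.25,0,0,0,0,0,5, 2.5,0,0,0,0,0,5]'
python3 chk.py s5
python3 -m handwheel '[0.25,0,0,0,0,0,5, 0.5,0,0,0,0,0,5, 0.75,0,0,0,0,0,5, 1,0,0,0,0,0,5, 1.25,0,0,0,0,0,5, 1.5,0,0,0,0,0,5, 1.75,0,0,0,0,0,5, 2,0,0,0,0,0,5, 2.25,0,0,0,0,0,5, 2.5,0,0,0,0,0,5]'
python3 chk.py s6
```

```text
t: 5.18
tcp_pos: [0.4815, -0.0844, 0.0556]
tool_rot: [0.706, -0.037, 0.133, -0.695]
force: [-1.7, 0.0, 0.3]
finger_gap: 0.583
deck tcp [[ 0.0328 -0.1003  0.0293]] q [-0.42  0.67  2.01  0.08  0.32 -1.82] f deck [-1.64 -0.39  0.51] [-0.001 -0.    -0.003]
(-0.158, -0.13) 131 axis x [0.0743] xmax 0.1066
(-0.13, -0.1) 163 axis x [0.0746] xmax 0.1066
(-0.1, -0.075) 130 axis x [0.075] xmax 0.1069
(-0.075, -0.055) 109 axis x [0.0743] xmax 0.1056
t: 6.07
tcp_pos: [0.5056, -0.0903, 0.059]
tool_rot: [0.706, -0.037, 0.133, -0.695]
force: [-1.4, 0.1, 0.7]
finger_gap: 0.58
deck tcp [[ 0.0578 -0.1003  0.0292]] q [-0.41  0.68  1.95  0.06  0.38 -1.8 ] f deck [-1.26 -0.28  0.88] [-0.001 -0.    -0.003]
(-0.158, -0.13) 141 axis x [0.0995] xmax 0.1313
(-0.13, -0.1) 164 axis x [0.0997] xmax 0.1316
(-0.1, -0.075) 136 axis x [0.1002] xmax 0.1324
(-0.075, -0.055) 108 axis x [0.0991] xmax 0.1305
```

View pics/s6.png

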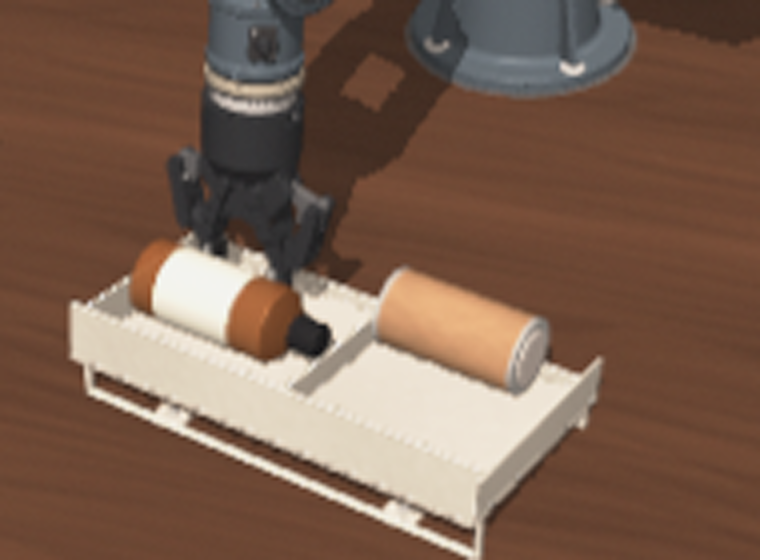

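Steady and straight at 99.7 mm, with 55 mm to go.

```bash
python3 -m handwheel '[0.25,0,0,0,0,0,5, 0.5,0,0,0,0,0,5, 0.75,0,0,0,0,0,5, 1,0,0,0,0,0,5, 1.25,0,0,0,0,0,5, 1.5,0,0,0,0,0,5, 1.75,0,0,0,0,0,5, 2,0,0,0,0,0,5, 2.25,0,0,0,0,0,5, 2.5,0,0,0,0,0,5]'
python3 chk.py s7
python3 -m handwheel '[0.25,0,0,0,0,0,5, 0.5,0,0,0,0,0,5, 0.75,0,0,0,0,0,5, 1,0,0,0,0,0,5, 1.25,0,0,0,0,0,5, 1.5,0,0,0,0,0,5, 1.75,0,0,0,0,0,5, 2,0,0,0,0,0,5, 2.2,0,0,0,0,0,5, 2.35,0,0,0,0,0,5]'
python3 chk.py s8
```

```text
t: 6.95
tcp_pos: [0.5296, -0.0962, 0.0624]
tool_rot: [0.706, -0.037, 0.133, -0.695]
force: [-1.0, 0.2, -0.3]
finger_gap: 0.581
deck tcp [[ 0.0828 -0.1003  0.0291]] q [-0.4   0.68  1.89  0.05  0.44 -1.78] f deck [-1.01 -0.03 -0.14] [-0.001 -0.    -0.003]
(-0.158, -0.13) 142 axis x [0.1243] xmax 0.1558
(-0.13, -0.1) 162 axis x [0.125] xmax 0.1561
(-0.1, -0.075) 139 axis x [0.1254] xmax 0.1575
(-0.075, -0.055) 115 axis x [0.1244] xmax 0.1546
t: 7.83
tcp_pos: [0.5524, -0.1018, 0.0656]
tool_rot: [0.706, -0.036, 0.133, -0.695]
force: [-1.4, -0.2, 0.5]
finger_gap: 0.588
deck tcp [[ 0.1064 -0.1003  0.0291]] q [-0.39  0.69  1.83  0.05  0.49 -1.76] f deck [-1.26 -0.54  0.65] [-0.001 -0.    -0.002]
(-0.158, -0.13) 88 axis x [0.1478] xmax 0.1712
(-0.13, -0.1) 91 axis x [0.1482] xmax 0.1711
(-0.1, -0.075) 111 axis x [0.1489] xmax 0.1779
(-0.075, -0.055) 92 axis x [0.1493] xmax 0.178
```

```bash
python3 -m handwheel '[0.1,0,0,0,0,0,5, 0.2,0,0,0,0,0,5, 0.3,0,0,0,0,0,5, 0.4,0,0,0,0,0,5, 0.5,0,0,0,0,0,5]'
python3 -m handwheel '[0.05,0,0,0,0,0,5, 0.1,0,0,0,0,0,5]'
python3 -m handwheel '[0.05,0,0,0,0,0,5, 0.1,0,0,0,0,0,5]'
python3 chk.py s9
```

```text
t: 8.3
tcp_pos: [0.5568, -0.1028, 0.0662]
tool_rot: [0.706, -0.037, 0.133, -0.695]
force: [-1.0, 1.1, 1.2]
finger_gap: 0.586
t: 8.47
tcp_pos: [0.5579, -0.1031, 0.0664]
tool_rot: [0.706, -0.037, 0.133, -0.695]
force: [-0.8, 0.4, 0.2]
finger_gap: 0.585
t: 8.63
tcp_pos: [0.5585, -0.1032, 0.0665]
tool_rot: [0.706, -0.037, 0.133, -0.695]
force: [-1.8, -1.1, 0.7]
finger_gap: 0.587
deck tcp [[ 0.1128 -0.1003  0.0291]] q [-0.39  0.69  1.81  0.04  0.5  -1.76] f deck [-1.39 -1.54  0.91] [-0.001 -0.    -0.003]
(-0.158, -0.13) 95 axis x [0.1547] xmax 0.1811
(-0.13, -0.1) 124 axis x [0.1551] xmax 0.1833
(-0.1, -0.075) 97 axis x [0.1547] xmax 0.1825
(-0.075, -0.055) 80 axis x [0.1545] xmax 0.1828
```

View pics/s9.png

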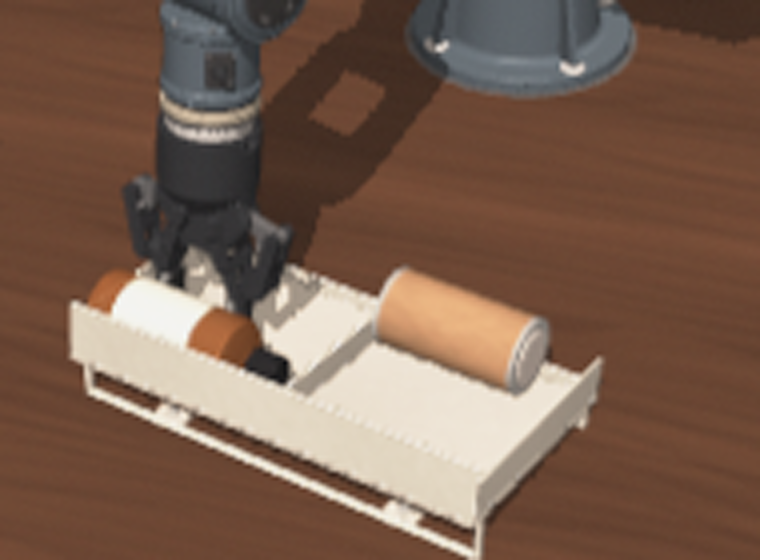

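The bottle is within about a millimetre of the stop. I'll creep on until the force rises.

```bash
python3 -m handwheel '[0.05,0,0,0,0,0,5, 0.05,0,0,0,0,0,5]'
python3 chk.py
python3 -m handwheel '[0.05,0,0,0,0,0,5, 0.05,0,0,0,0,0,5]'
python3 chk.py
python3 -m handwheel '[0.05,0,0,0,0,0,5, 0.05,0,0,0,0,0,5]'
python3 chk.py
```

```text
t: 8.85
tcp_pos: [0.5586, -0.1032, 0.0664]
tool_rot: [0.706, -0.037, 0.132, -0.695]
force: [-3.0, 0.4, 0.7]
finger_gap: 0.586
deck tcp [[ 0.1128 -0.1002  0.029 ]] q [-0.39  0.69  1.81  0.04  0.51 -1.76] f deck [-2.9  -0.34  1.08] [-0.001 -0.    -0.004]
t: 9.02
tcp_pos: [0.5586, -0.1032, 0.0664]
tool_rot: [0.706, -0.037, 0.132, -0.695]
force: [-4.6, 0.4, 1.9]
finger_gap: 0.586
deck tcp [[ 0.1129 -0.1002  0.029 ]] q [-0.39  0.69  1.81  0.04  0.51 -1.76] f deck [-4.25 -0.74  2.47] [-0.002 -0.    -0.005]
t: 9.18
tcp_pos: [0.5586, -0.1032, 0.0664]
tool_rot: [0.705, -0.038, 0.132, -0.695]
force: [-6.6, -0.0, 1.7]
finger_gap: 0.583
deck tcp [[ 0.1129 -0.1002  0.0289]] q [-0.39  0.69  1.81  0.04  0.51 -1.76] f deck [-6.11 -1.59  2.56] [-0.002 -0.    -0.006]
```

The tool has stalled and the force is climbing to about 6 N, so the bottle is against the stop. I'll hold and do a last check.

```bash
python3 -m handwheel '[0,0,0,0,0,0,5, 0,0,0,0,0,0,5, 0,0,0,0,0,0,5, 0,0,0,0,0,0,5, 0,0,0,0,0,0,5, 0,0,0,0,0,0,5]'
python3 chk.py s10
python3 - <<'E'
from h import *
from station import manip
s=manip.snapshot("top")
cv2.imwrite("pics/t10.png",cv2.resize(s["frame"][100:260,180:500,::-1],None,fx=2.5,fy=2.5))
E
```

```text
t: 9.68
tcp_pos: [0.5587, -0.1032, 0.0664]
tool_rot: [0.705, -0.038, 0.132, -0.695]
force: [-6.0, -0.1, 2.1]
finger_gap: 0.588
deck tcp [[ 0.1129 -0.1002  0.029 ]] q [-0.39  0.69  1.81  0.04  0.51 -1.76] f deck [-5.42 -1.49  2.89] [-0.002 -0.    -0.006]
(-0.158, -0.13) 101 axis x [0.1541] xmax 0.1833
(-0.13, -0.1) 118 axis x [0.1553] xmax 0.1832
(-0.1, -0.075) 103 axis x [0.1547] xmax 0.183
(-0.075, -0.055) 86 axis x [0.1543] xmax 0.1822
```

View pics/t10.png

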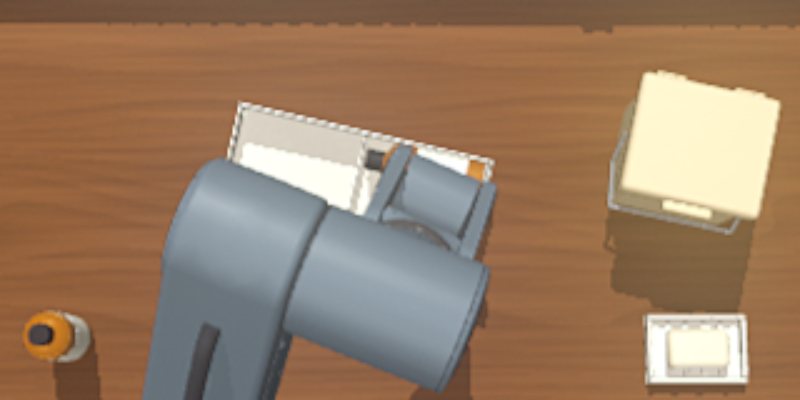

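The top view shows the bottle along the rear stop at about (375–485, 160–170), with the spare bottle, dish and caddy in place. In the scene view the canister hasn't moved. Force is steady at about 5–6 N, so I'm handing in.

```bash
python3 -c "
from station import manip
manip.sign_off()"
```

```text
the job is handed in; nothing more can be done
```

I pushed the bottle up the right lane with two spread fingertips, at about 30 mm/s and more slowly near the end. I handed the job in at about 9.8 s, with the fingers still holding the bottle against the rear stop.

- **Bottle position:** its axis measured 154–155 mm up-slope at all four places along its length (155 mm is touching the stop), so it lies straight.
- **Contact:** the tool stalled at the stop and the push held steady at about 5–6 N. In every check during the push, the bottle stayed about 42 mm ahead of the tool, so it never ran loose or rolled back.
- **Bystanders:** the canister, spare bottle, soap dish and caddy look unmoved in the pictures; I did not re-measure them. The arm hid part of the rack in the last top view, so the canister was judged from the scene camera. I last looked at that picture just before the final creep to the stop.
- **Disagreement:** my first rack fit was about 2 mm off along the slope. I corrected it using the bottle's known start position, and the later measurements agreed with that.

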